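Test the residual-current switch of the desk's power box

TASK

The power box on the model-building desk is open for its monthly safety test. Press the yellow test button so that the blue lever beside it drops, lift the blue lever fully back up, then swing the clear cover over and shut it fully. Leave the two black breaker levers up and the kit parts and other things on the desk where they are.

Things in the scene. Friction and masses are not known exactly. Their poses are not given: they have to be found in the camera images.
- power_box: Grey power box, 250 x 250 x 85 mm, on a tube stand fixed to the desk. Origin: on the desk under its middle; x towards its high (far) end, y to its left, z up. Its light grey front plate is tilted 0.35 rad about y: it faces up and towards -x; 'up the slope' = along the plate to the high end. On its low half two blue socket flaps stand 12 mm out; a handle sticks out 40 mm at the high end.
- rcd: The residual-current switch: light grey block 72 mm wide (y), 45 mm along the slope (x), standing 8 mm out of the front plate. Origin: centre of its foot, on the plate. x up the slope, y left along the plate, z out of the plate. Test button centred at x -6, y -21 mm; blue lever's pivot at x 0, y +16, z +6 mm. Two breakers (18 mm each) and a 34 mm blank strip, as high, go on to its left.
- test_button_top (a point): Centre of the top face of the yellow square test button (12 x 12 mm), 7 mm out of the device's face (z +15 mm in the rcd frame) when not pressed. Axes as rcd; it is pushed along -z.
- test_button (a joint): Travel of the test button in m: 0 released, 0.004 fully pressed; it springs back. It takes up to about 4 N and trips at about 2 mm: the lever then drops by itself within 0.3 s.
- rcd_lever_tip (a point): Middle of the tip of the blue lever (20 mm wide along y, 8 mm thick, its tip 24 mm from the pivot, standing 20 mm out of the device's face). Push it low, near its root, so that a sloping fingertip does not ride over its tip.
- rcd_lever (a joint): Angle of the blue lever in rad: 0 = up/on, leaning 0.45 rad from the plate's normal up the slope (as at the start); 0.7 = down/off, leaning 0.25 rad down the slope. Over-centre spring: below 0.15 it snaps up to 0, above that it falls to 0.7. Lifting it from 0.7 takes 3 to 6 N at the tip, up the slope. The button cannot trip it while it is down.
- breaker0_lever (a joint): Black lever (11 mm wide, same shape and height as the blue one) of the breaker next to the residual-current switch, 29 mm to the left of the blue lever; rad, 0 = up/on, 0.7 = down/off. Starts up.
- breaker1_lever (a joint): Black lever of the second breaker, 18 mm further to the left; rad, 0 = up/on, 0.7 = down/off. Starts up.
- cover (a joint): Hinge angle of the clear cover in rad: 0 = shut on the plate over the devices; it starts open, 1.75 to 2.1, swung over to the box's left past upright. Stiff hinge that stays where it is left; under 2 N at the free edge moves it.
- cover_hinge (a point): Middle of the cover's hinge line, 1 mm above the plate, 120 mm to the left of the rcd origin. Cover's axes: equal to rcd's when shut; opening turns it about its -x. Cover: clear shell 128 mm long (x), y 0 to -168, outer face at z +32 mm, walls 3 mm, open underneath, grey border; orange thumb lip 60 mm wide, 13 mm out from the free edge at z 4 to 10 mm.
- cover_edge (a point): Middle of the free edge of the cover's outer face (y -168, z +32 mm in the cover's axes). When the cover is open this is its high outer corner, at the box's left.
- kit_wheel: Black model wheel with grey hub, 58 mm across, 24 high, lying at the box's left, under the open cover. Bystander. Origin: centre of its underside.
- small_wheel: Black model wheel, 42 mm across, 18 high, lying. Bystander. Origin: centre of its underside.
- screwdriver: Small screwdriver with red handle, 170 mm, lying at the box's right. Bystander. Origin: on the desk under its middle, x along it.
- glue_bottle: White glue bottle with blue label and orange cap, 38 mm across, 75 high. Bystander. Origin: centre of its underside.
- kit_frame: Grey cross-shaped kit part with a blue block, 64 x 48 x 26 mm. Bystander. Origin: centre of its underside.
- kit_arm: Lime green kit limb with dark ends, 107 x 26 x 16 mm, lying at the box's left. Bystander. Origin: underside, near its middle.
- game_timer: Light grey pocket timer with three keys, 70 x 46 x 18 mm. Bystander. Origin: centre of its underside.

How it is judged:
By the outcome, as a careful person would: the job done as asked, in the order asked, and still so for the second after the job is handed in, with the robot touching nothing.
It also fails if it takes over 64 s, if anything falls off the work surface, if the arm or the gripper's body presses on something with over 40 N, if the wrist force passes 120 N, or if a joint passes its speed limit or range.

ROBOT

A 6-joint arm with a two-finger parallel gripper is mounted at the origin on the work surface. World frame = base frame: x ahead of the robot, y to its left, z up, the work surface at z = 0. Lengths are in mm, angles in degrees, forces in N, time in s.
With the tool pointing down it reaches from about 250 to 725 mm from the base axis. Payload 9.7 kg.
Tool frame: the origin (TCP) lies midway between the tips of the shut fingers; the grasp point (between the pads) lies 19 mm behind it; z points along the fingers, y is the line along which they close (so a half turn about z gives the same grasp; the last joint's range is limited). The gripper opens to 85 mm and grips with 20 to 120 N. Pads are 22 mm wide; open, the fingers measure 114 mm over their backs; the gripper's body (76 mm by 85 mm) begins 54 mm behind the grasp point. The pads swing forward as they close: fully open they stand 13 mm farther back than shut.
Start: joints at [75.172, 4.979, 10.078, 95.1, 0, 90], TCP at [140.754, 531.682, 231.284] pointing down, gripper open.
Joint ranges: [-179.16, 179.16], [-48.56, 103.87], [-65.8, 70.77], [-126.05, 130.52], [-82.76, 87.17], [-180, 180]. Speed limits (degrees/s): [127.2, 127.2, 147.25, 180, 180, 180].

INTERFACE

Orientations are given as [roll, pitch, yaw] about the fixed x, y, z axes, in that order (R = Rz(yaw) Ry(pitch) Rx(roll)).
In Python, from plant import telemetry, viewer, manip gives the robot as it stands.
- The arm moves only by the tool carry_out, never from a script. Its arguments are lists of equal length, an entry for each row: "dp": the shift along the tool's x, y, z in cm, a list of three; "angular": the turn, a rotation vector about the tool's x, y, z in rad, a list of three; "grip": the opening, from 0 (shut) to 1 (fully open). A call has 1 to 20 rows; each row is the pose to reach, as a shift and turn from the pose commanded when the call began, along the tool's axes at that moment; what a row does not reach only later rows make up. A row lasts 1/8 s, in which the tool goes at most 62.5 mm and 10.7 degrees, less where a joint would pass 70% of its speed; a pose out of reach is approached as far as the arm can. A call with a gripper value outside its range is refused whole. The fingers move at their own pace and stop on an object; "squeeze" is the grip in N (left out, the last holds). Time passes only in rows, so rows that repeat a pose let the fingers close. It gives the time, the measured TCP pose, the force, the opening and the grip force at its end, in the units of the state.
- telemetry.sense(): the state, without advancing time (a new reading comes with each control period).
- viewer.snapshot(name): name is "scene" or "top" or "wrist"; returns (picture, depth): 480x640x3 uint8, red, green, blue; 480x640 float32, mm along the optical axis (not along the pixel's ray), 0 where there is no reading.
- viewer.camera_info(name): a dict with "vertical_fov" (degrees; the focal length in pixels is half the picture's height over the tangent of half this angle, whatever the lens; pixels are square), "cx", "cy" (the principal point, pixels), "R" (3x3) and "t" (3): a world point X has camera coordinates R X + t; the wrist camera has in their place "hand_eye" (4x4, takes a point from camera to tool coordinates, whose origin is the TCP and whose axes are the flange's). Camera axes: x right, y down, z forward; pixel columns grow to the right and rows downward; lengths in mm; the calibration is good to about 2 mm. A picture is of the moment at which its call begins: read the wrist's pose just before it. camera_info takes no time and is no camera call.
- manip.finish_job(): hands the job in; it is judged then, once.
The state is a dict: "time": time; "qpos": joint angles; "joint_velocities": joint speeds; "effort": joint torques, N m; "tcp_pos": TCP position; "tool_rot": TCP orientation; "wrist_force": force on the tool from outside, world axes, zero at the start; "wrist_torque": the same for the moment, N m; "gripper_width": finger opening in mm; "grasp_force": force on a finger pad.
Only numpy, scipy, OpenCV 4.12 (cv2) and the standard library are available. Lean on these libraries where they do the work, as an engineer would, in place of code of your own. Each camera call takes 0.05 s, during which the arm holds its last target. There are 200 camera calls.

## Working session

There is one attempt and no reset: what is moved stays moved. The work goes in short steps, Python scripts to look and compute and a tool call to move; the robot and the scene stay as the last step left them, time stands still between calls to the robot, and variables do not carry over. Pictures are saved under pics/ and viewed, at most 10 in all, crops included, and the job is handed in when it is done.

Besides the shell and the picture viewer there is one more tool, called after ">>>" by a JSON object that holds its "method" and its "body". carry_out: Moves the arm, as the interface text tells. Its arguments: {"type":"object","properties":{"dp":{"type":"array"},"angular":{"type":"array"},"grip":{"type":"array"},"squeeze":{"type":"number"}},"required":["dp","angular","grip"]}

```bash
mkdir -p pics
cat > h.py <<'E'
import numpy as np, cv2, pickle
from scipy.spatial.transform import Rotation as Rn
from plant import telemetry, viewer, manip
def snap(n):
    s=telemetry.sense(); im,d=viewer.snapshot(n); i=viewer.camera_info(n)
    pickle.dump((s,im,d,i),open(f'{n}.pkl','wb')); return s,im,d,i
def tcp(s):
    T=np.eye(4); T[:3,:3]=Rn.from_euler('xyz',s['tool_rot'],degrees=True).as_matrix(); T[:3,3]=s['tcp_pos']; return T
def cloud(s,im,d,i):
    f=240/np.tan(np.radians(i['vertical_fov'])/2); v,u=np.mgrid[:480,:640]
    P=np.stack([(u-i['cx'])/f*d,(v-i['cy'])/f*d,d],-1).astype(float)
    if 'hand_eye' in i:
        T=tcp(s)@np.array(i['hand_eye']); return P@T[:3,:3].T+T[:3,3]
    return (P-np.array(i['t']))@np.array(i['R'])
E
python3 - <<'E'
from h import *
for n in ('scene','top'):
    s,im,d,i=snap(n); cv2.imwrite(f'pics/{n}0.png',im[...,::-1]); print({k:np.round(v,3).tolist() for k,v in i.items()})
print(s)
E
```

```text
{'vertical_fov': 42.204, 'cx': 318.242, 'cy': 241.561, 'R': [[0.052, 0.999, -0.005], [0.695, -0.04, -0.718], [-0.717, 0.034, -0.696]], 't': [-6.762, -292.619, 1993.596]}
{'vertical_fov': 56.809, 'cx': 324.914, 'cy': 236.212, 'R': [[-0.002, -1.0, 0.009], [-0.995, 0.001, -0.1], [0.1, -0.009, -0.995]], 't': [-23.469, 551.884, 1158.768]}
{'time': 0.05, 'qpos': array([ 7.51742051e+01,  5.01074961e+00,  1.00345820e+01,  9.51011116e+01,
       -1.14375667e-03,  9.00011999e+01]), 'joint_velocities': array([ 0.03934894, -0.02687978,  0.0416379 , -0.04487423, -0.17456143,
        0.12266745]), 'effort': array([ 1.21847857e-03, -5.22083437e+01,  4.66117215e+01,  1.67882326e-02,
        1.25496967e-04,  1.61998116e-05]), 'tcp_pos': array([140.67845799, 531.45540701, 230.58759451]), 'tool_rot': array([-1.79922721e+02,  1.14537406e-03,  1.65173007e+02]), 'wrist_force': array([-0.25355097,  0.80497754,  0.21413929]), 'wrist_torque': array([-0.03286225,  0.02546816, -0.00478339]), 'grasp_force': 0.0, 'gripper_width': 85.32976394548774}
```

View pics/scene0.png

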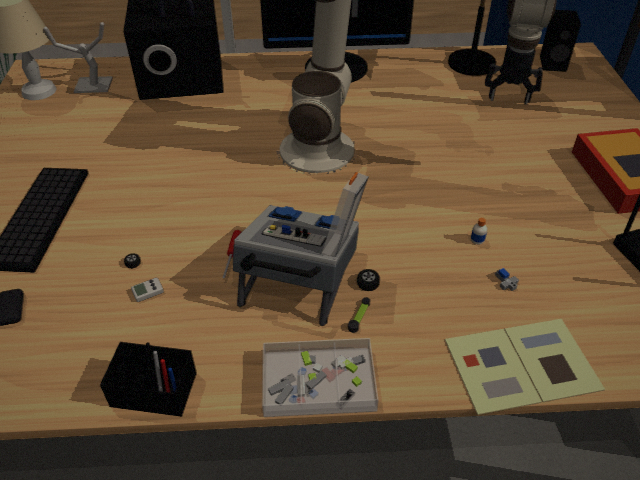

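View pics/top0.png

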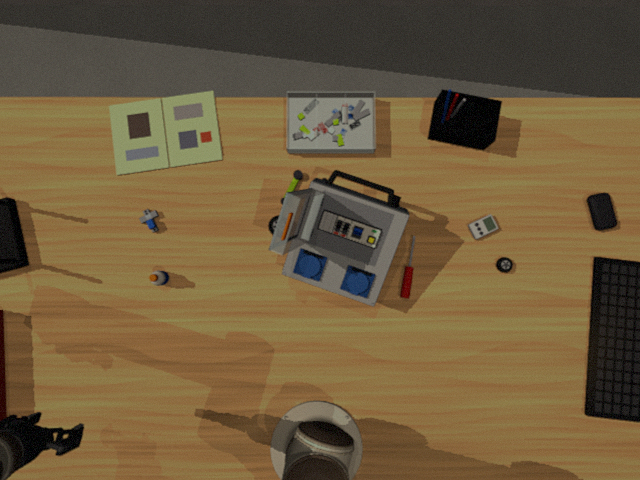

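The scene camera shows the box mid-desk with the cover open on its left. In the top view the plate spans about (285-405, 185-300), the yellow button is at about (373,239), the blue lever at (357,231), and the orange lip at (287,226).

Run:
```python
from h import *
s,im,d,i=pickle.load(open('top.pkl','rb')); C=cloud(s,im,d,i)
cv2.imwrite('pics/topcrop.png',cv2.resize(im[165:310,255:420,::-1],None,fx=4.8,fy=4,interpolation=cv2.INTER_CUBIC) if 0 else cv2.resize(im[165:310,255:420,::-1],None,fx=4,fy=4,interpolation=cv2.INTER_CUBIC))
hsv=cv2.cvtColor(im,cv2.COLOR_RGB2HSV)
# plate fit: seed region, ransac
m=np.zeros((480,640),bool); m[190:300,290:405]=1
P=C[m]; px=np.argwhere(m); ok=(P[:,2]>60)&(d[m]>0); P=P[ok]; px=px[ok]
rng=np.random.default_rng(0); best=0
for _ in range(3000):
    a,b,c=P[rng.choice(len(P),3,False)]; n=np.cross(b-a,c-a); l=np.linalg.norm(n)
    if l<1: continue
    n/=l
    n*=np.sign(n[2])
    if abs(n[2]-np.cos(.35))>.03: continue
    k=abs((P-a)@n)<2; 
    if k.sum()>best: best=k.sum(); K=k
c=P[K].mean(0); n=np.linalg.svd(P[K]-c)[2][2]; n*=np.sign(n[2]); print('n',n,'off',n@c,best,len(P),'tilt',np.arccos(n[2]),'yaw',np.degrees(np.arctan2(-n[1],-n[0])))
def show(name,lo,hi,box):
    k=cv2.inRange(hsv,lo,hi)>0; b=np.zeros_like(k); b[box[1]:box[3],box[0]:box[2]]=1; k&=b&(d>0)
    q=C[k]; v,u=np.nonzero(k); print(name,k.sum(),'px',u.mean(),v.mean(),'med',np.median(q,0).round(1),'h',np.percentile((q-c)@n,[10,50,90]).round(1))
show('yellow',(22,120,90),(35,255,255),(360,225,385,250))
show('blue',(100,120,40),(125,255,255),(345,220,366,243))
show('orange',(5,130,80),(20,255,255),(270,200,300,250))
show('flaps',(100,120,40),(125,255,255),(290,245,326,285))
show('flaps2',(100,120,40),(125,255,255),(335,260,380,300))
```

```text
n [-0.32634207  0.11226672  0.93856115] off -48.23475327516434 4457 10525 tilt 0.3523591537136104 yaw -18.984009724473356
yellow 26 px 370.84615384615387 239.6153846153846 med [ 529.3 -132.1  163.2] h [10.  13.5 16.3]
blue 51 px 357.19607843137254 230.98039215686273 med [548.8 -99.  178.4] h [ 9.3 24.5 28.2]
orange 280 px 277.9 214.91785714285714 med [621.1 107.4   2.8] h [-150.1 -140.   176.3]
flaps 610 px 309.3655737704918 265.4934426229508 med [470.6  15.5 121.2] h [ 4.3  9.7 13.2]
flaps2 612 px 356.95098039215685 282.33496732026146 med [ 430.1 -101.1  120.7] h [ 4.4  9.8 13.5]
```

View pics/topcrop.png

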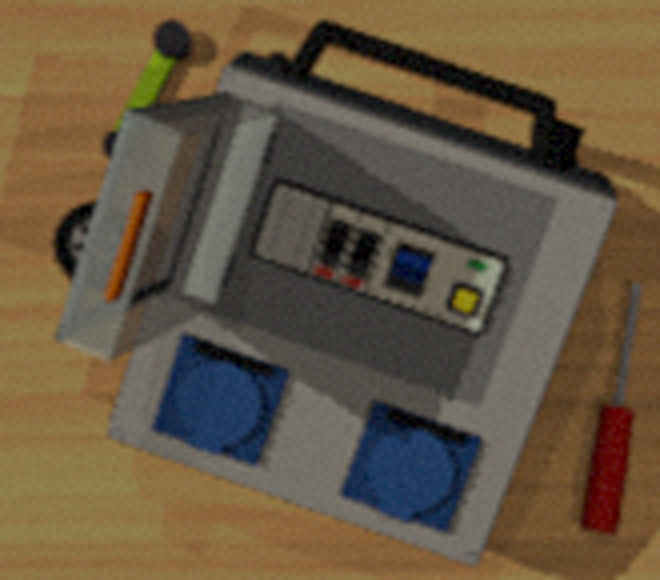

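The crop shows the yellow button at top-image pixel (371,240), the blue lever at (357.5,231) and the breaker levers at about (340-347,226). Flaps and plate normal agree on a box yaw of about -19°.

```bash
cat >> h.py <<'E'
yaw=np.radians(-19.1); t=.35
RX=np.array([np.cos(yaw)*np.cos(t),np.sin(yaw)*np.cos(t),np.sin(t)]); RY=np.array([-np.sin(yaw),np.cos(yaw),0]); RZ=np.cross(RX,RY)
RR=np.stack([RX,RY,RZ],1)
try: O=np.load('O.npy')
except OSError: O=None
def toolR(a=0,b=0):
    # tool x=rcd y, tool y=rcd x, tool z=-rcd z; a: tilt so that tool z leans towards -y (deg); b: tool z leans up the slope
    B=np.array([[0,1,0],[1,0,0],[0,0,-1.]]).T
    return RR@Rn.from_euler('x',-a,degrees=True).as_matrix()@Rn.from_euler('y',-b,degrees=True).as_matrix()@B
def plan(pts,s=None,ang=True):
    # pts: list of (rcd xyz mm, a, b) ; prints dp cm & rotvec from the current pose
    s=s or telemetry.sense(); T=tcp(s)
    for p,a,b in pts:
        W=O+RR@np.array(p,float); R=toolR(a,b)
        print(p,a,b,'world',W.round(0),'dp',(T[:3,:3].T@(W-T[:3,3])/10).round(2).tolist(),'rv',Rn.from_matrix(T[:3,:3].T@R).as_rotvec().round(3).tolist())
def where():
    s=telemetry.sense(); T=tcp(s); print('t',s['time'],'rcd',(RR.T@(T[:3,3]-O)).round(1),'rot err',np.degrees(Rn.from_matrix(toolR().T@T[:3,:3]).as_rotvec()).round(2),'F',(RR.T@s['wrist_force']).round(1),'w',s['gripper_width'],'q',s['qpos'].round(1))
E
python3 - <<'E'
import h; from h import *
print(np.round(viewer.camera_info('wrist')['hand_eye'],2), viewer.camera_info('wrist')['vertical_fov'])
# plate height & triangulation of button/lever by ray-plane with known heights
s,im,d,i=pickle.load(open('top.pkl','rb')); C=cloud(s,im,d,i)
R=np.array(i['R']);t0=np.array(i['t']);f=240/np.tan(np.radians(i['vertical_fov'])/2); c0=-R.T@t0
m=np.zeros((480,640),bool); m[190:300,290:405]=1; m&=d>0
n=RZ; hh=C[m]@n; H=np.histogram(hh,np.arange(-80,0,1)); off=np.median(hh[abs(hh-H[1][H[0].argmax()])<4]); print('off',off)
for nm,u,v,l in (('btn',371.2,239.8,(-6,-21,15)),('lev',357.3,231,(10.4,16,27.6))):
    r=R.T@np.array([(u-i['cx'])/f,(v-i['cy'])/f,1]); X=c0+r*((off+l[2]-n@c0)/(n@r)); print(nm,X,'O',X-RR@np.array(l,float))
    O1=X-RR@np.array(l,float)
    np.save('O.npy',O1) if nm=='btn' else None
h.O=np.load('O.npy'); where()
plan([((-100,60,230),0,0),((-45,0,190),0,0)])
k=(C[...,2]>210)&(d>0); k[:,:270]=0;k[:,330:]=0;k[300:]=0
q=(C[k]-h.O)@RR; q[:,1]-=120; print('cover pts yz max',np.percentile(q,[2,50,98],axis=0).round(0), 'theta est', np.pi-np.arctan2(np.percentile(q[:,2],98),q[q[:,2]>np.percentile(q[:,2],95),1].mean()))
E
```

```text
[[-0.0000e+00 -9.5000e-01 -3.1000e-01  7.7650e+01]
 [ 1.0000e+00 -0.0000e+00  0.0000e+00  1.2000e-01]
 [-0.0000e+00 -3.1000e-01  9.5000e-01 -1.4341e+02]
 [ 0.0000e+00  0.0000e+00  0.0000e+00  1.0000e+00]] 68.42570865823484
off -46.928588362160305
btn [ 529.46704967 -132.45238531  164.4621641 ] O [ 546.52489454 -116.13577005  152.42896025]
lev [548.64253692 -98.43223618 180.42613627] O [ 543.11837174 -113.45145478  150.9333122 ]
t 0.1 rcd [-532.5  479.2  277.6] rot err [ 15.35  16.43 -93.22] F [ 0.3 -0.3 -0.2] w 85.27366033431196 q [75.2  5.  10.  95.1  0.  90. ]
(-100, 60, 230) 0 0 world [403.  -3. 334.] dp [-39.02, -44.96, -10.3] rv [-0.268, -0.287, 1.627]
(-45, 0, 190) 0 0 world [445. -81. 315.] dp [-45.09, -51.43, -8.42] rv [-0.268, -0.287, 1.627]
cover pts yz max [[-63.  20.  55.]
 [ 10.  46. 161.]
 [ 63.  65. 177.]] theta est 1.8101287582313188
```

>>> {"method": "carry_out", "body": {"dp": [[-8,-9,-6],[-15,-17,-8],[-22,-25,-10],[-29,-34,-10],[-39,-45,-10.3],[-39,-45,-10.3],[-39,-45,-10.3],[-42,-48,-9],[-45.1,-51.4,-8.4],[-45.1,-51.4,-8.4],[-45.1,-51.4,-8.4],[-45.1,-51.4,-8.4],[-45.1,-51.4,-8.4],[-45.1,-51.4,-8.4],[-45.1,-51.4,-8.4],[-45.1,-51.4,-8.4],[-45.1,-51.4,-8.4]], "angular": [[0,0,0.15],[0,0,0.3],[-0.05,-0.06,0.5],[-0.1,-0.12,0.7],[-0.15,-0.16,0.9],[-0.2,-0.2,1.1],[-0.24,-0.25,1.3],[-0.268,-0.287,1.5],[-0.268,-0.287,1.627],[-0.268,-0.287,1.627],[-0.268,-0.287,1.627],[-0.268,-0.287,1.627],[-0.268,-0.287,1.627],[-0.268,-0.287,1.627],[-0.268,-0.287,1.627],[-0.268,-0.287,1.627],[-0.268,-0.287,1.627]], "grip": [0,0,0,0,0,0,0,0,0,0,0,0,0,0,0,0,0]}}

```text
time: 2.22
tcp_pos: [445.2, -80.1, 315.4]
tool_rot: [159.9, -0.1, 71.0]
wrist_force: [0.1, 0.4, 0.6]
gripper_width: 0.2
grasp_force: 0.0
```

Run:
```python
from h import *
where(); s,im,d,i=snap('wrist'); cv2.imwrite('pics/w1.png',im[...,::-1])
C=cloud(s,im,d,i); Q=(C-O)@RR; hsv=cv2.cvtColor(im,cv2.COLOR_RGB2HSV)
for nm,lo,hi in (('yellow',(22,120,80),(35,255,255)),('blue',(100,120,40),(125,255,255)),('orange',(5,130,80),(18,255,255))):
    k=((cv2.inRange(hsv,lo,hi)>0)&(d>0)).astype(np.uint8); n,L,st,ce=cv2.connectedComponentsWithStats(k)
    for j in range(1,n):
        if st[j,4]>60: print(nm,st[j,4],ce[j].round(1),np.median(Q[L==j],0).round(1),np.percentile(Q[L==j],5,axis=0).round(1),np.percentile(Q[L==j],95,axis=0).round(1))
```

```text
t 2.225 rcd [-45.2   0.9 190. ] rot err [-0.03  0.08 -0.04] F [0.2 0.4 0.6] w 0.15346519155272825 q [ -7.8 -25.5  -9.3  86.5  -3.8 100.6]
yellow 181 [362.7 235.6] [ -7.6 -19.4  13.8] [-13.3 -27.3   7.2] [ -2.1 -13.4  14.9]
blue 4650 [232.7  94.1] [-122.5  105.8   10.4] [-147.3   78.1    4.1] [-96.3 131.   11.9]
blue 465 [374.8 197.3] [ 1.3 18.7 19.4] [-6.4  9.9  8.5] [ 9.1 26.9 27.7]
blue 3887 [244.2 235.6] [-120.9  -19.8   10.2] [-147.6  -53.3    4.1] [-95.7   7.4  11.8]
blue 311 [579.4 244.5] [ 362.5  -98.7 -200.4] [ 340.6 -119.2 -252.4] [ 385.   -89.5 -158.6]
orange 5406 [55.8 35.9] [-303.7  166.7  -50.4] [-336.5  107.1  -65.1] [-263.4  189.9  -38.5]
orange 913 [113.2  18.3] [-254.2  182.3  -68.4] [-264.6  167.2  -72.3] [-243.6  196.4  -64.2]
orange 2882 [191.6  12.1] [-186.7  195.1  -92.9] [-231.5  179.  -115.5] [-125.3  207.3  -76.5]
orange 299 [ 5.4 64.7] [-346.   134.3  -35.1] [-350.9  126.4  -37.2] [-340.7  147.   -32.9]
orange 1939 [174.5 184.4] [-220.4    4.2  -81. ] [-232.2  -73.1  -86.6] [-205.8  101.9  -76.5]
orange 76 [136.3 117.8] [-247.9   88.3  -70.8] [-250.9   81.9 
[... 1022 characters left out ...]
52.7 -261.3 -261.5] [ 272.6 -207.9 -253.3]
orange 421 [264.9 314.2] [-126.1 -179.5 -111.5] [-156.4 -198.3 -124.7] [ -99.9 -144.6  -89.6]
orange 1396 [ 18.5 331.3] [-392.9 -141.9  -18.3] [-403.9 -181.   -23.5] [-380.3 -107.2  -14.4]
orange 286 [389.8 326.8] [  67.1 -239.2 -186.4] [  48.8 -265.3 -192.1] [  82.6 -218.  -179.4]
orange 75 [475.6 350.2] [ 249.4 -333.4 -253.1] [ 240.5 -360.4 -257.1] [ 258.1 -306.2 -249. ]
orange 445 [  7.6 367. ] [-411.2 -187.8  -11.9] [-418.4 -200.5  -15.1] [-403.1 -166.4   -9. ]
orange 186 [ 16.6 432.4] [-422.3 -276.9   -8.1] [-430.  -310.6  -12. ] [-411.6 -250.8   -4.8]
orange 141 [  7.8 463.7] [-438.8 -321.1   -2.2] [-443.8 -335.9   -4.4] [-433.9 -306.9   -0. ]
```

View pics/w1.png

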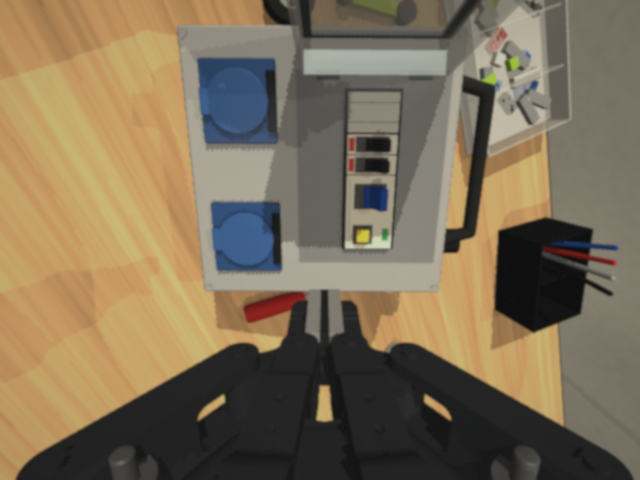

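The wrist view shows the button at (362,236), the blue lever up at (372,197), the breaker levers up at (375,145) and (375,165), and the shut fingertips at about (323,300).

Run:
```python
import h; from h import *
O2=O+RR@np.array([-1.6,1.7,-.8]); np.save('O.npy',O2); h.O=O2
where(); plan([((-6,-21,40),0,0),((-6,-21,22),0,0),((-6,-21,17),0,0)])
```

```text
t 2.275 rcd [-43.5  -1.  190.7] rot err [-0.03  0.07 -0.02] F [-0.6  0.5  0. ] w -0.23567491160221118 q [ -7.8 -25.5  -9.3  86.5  -3.8 100.6]
(-6, -21, 40) 0 0 world [ 521. -128.  187.] dp [-2.02, 3.74, 15.07] rv [0.0, -0.001, 0.0]
(-6, -21, 22) 0 0 world [ 527. -130.  170.] dp [-2.03, 3.74, 16.87] rv [0.0, -0.001, 0.0]
(-6, -21, 17) 0 0 world [ 528. -130.  165.] dp [-2.03, 3.74, 17.37] rv [0.0, -0.001, 0.0]
```

>>> {"method": "carry_out", "body": {"dp": [[-2,3.7,5],[-2,3.7,10],[-2,3.7,14],[-2,3.7,16],[-2,3.7,17],[-2,3.7,17.3],[-2,3.7,17.5],[-2,3.7,17.6],[-2,3.7,17.6]], "angular": [[0,0,0],[0,0,0],[0,0,0],[0,0,0],[0,0,0],[0,0,0],[0,0,0],[0,0,0],[0,0,0]], "grip": [0,0,0,0,0,0,0,0,0]}}

```text
time: 3.4
tcp_pos: [528.7, -130.5, 163.2]
tool_rot: [159.9, -0.1, 70.9]
wrist_force: [0.3, -0.7, 0.0]
gripper_width: -0.1
grasp_force: 0.0
```

Run:
```python
from h import *
where()
```

```text
t 3.4 rcd [ -6.1 -21.1  15. ] rot err [-0.05  0.07  0.02] F [ 0.5 -0.5 -0.1] w -0.0850298854262348 q [-12.8 -16.9 -20.4  66.5  -2.1  96. ]
```

>>> {"method": "carry_out", "body": {"dp": [[0,0,0.1],[0,0,0.2],[0,0,0.3],[0,0,0.3]], "angular": [[0,0,0],[0,0,0],[0,0,0],[0,0,0]], "grip": [0,0,0,0]}}

```text
time: 3.9
tcp_pos: [529.7, -130.8, 159.8]
tool_rot: [159.9, -0.1, 70.9]
wrist_force: [0.3, -0.1, 0.9]
gripper_width: -0.1
grasp_force: 0.4
```

>>> {"method": "carry_out", "body": {"dp": [[0,0,0.1],[0,0,0.15],[0,0,0.15]], "angular": [[0,0,0],[0,0,0],[0,0,0]], "grip": [0,0,0]}}

```text
time: 4.28
tcp_pos: [530.1, -131.0, 158.7]
tool_rot: [159.9, -0.1, 70.9]
wrist_force: [-2.1, 0.9, 4.0]
gripper_width: 0.1
grasp_force: 2.4
```

Run:
```python
from h import *
where(); s,im,d,i=snap('wrist'); 
cv2.imwrite('pics/w2.png',cv2.resize(im[60:360,200:600,::-1],None,fx=2,fy=2))
```

```text
t 4.275 rcd [ -6.3 -21.1  10.3] rot err [-0.02  0.06  0.02] F [-0.8  0.2  4.5] w 0.11363001948830909 q [-12.8 -16.7 -20.7  66.   -2.1  96. ]
```

View pics/w2.png

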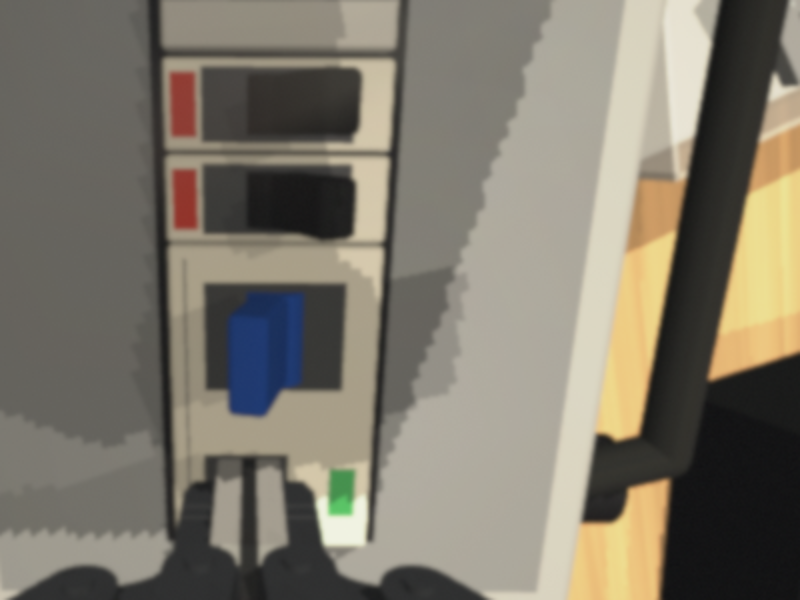

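The blue lever has dropped: it now stands at about (255,350) in the crop, leaning down the slope. Both black levers are still up. Next I retract, go below the lever and push it up the slope.

>>> {"method": "carry_out", "body": {"dp": [[0,0,-2],[0,0,-4],[0,-2.9,-4],[3.7,-2.9,-4],[3.7,-2.9,-4],[3.7,-2.9,-2],[3.7,-2.9,-0.1],[3.7,-2.9,-0.1],[3.7,-2.5,-0.1],[3.7,-2.2,-0.1],[3.7,-1.9,-0.1],[3.7,-1.6,-0.1],[3.7,-1.6,-0.1]], "angular": [[0,0,0],[0,0,0],[0,0,0],[0,0,0],[0,0,0],[0,0,0],[0,0,0],[0,0,0],[0,0,0],[0,0,0],[0,0,0],[0,0,0],[0,0,0]], "grip": [0,0,0,0,0,0,0,0,0,0,0,0,0]}}

```text
time: 5.95
tcp_pos: [527.6, -91.0, 153.9]
tool_rot: [160.0, -0.1, 70.9]
wrist_force: [-2.4, 0.6, 0.6]
gripper_width: -0.4
grasp_force: 1.1
```

Run:
```python
from h import *
where()
```

```text
t 5.95 rcd [-22.4  15.9  11.1] rot err [0.01 0.06 0.02] F [-2.1 -0.3  1.4] w -0.3794458730593405 q [ -7.8 -17.9 -22.2  66.1  -3.8 100.7]
```

Contact has been made at x≈-22, so I keep pushing up the slope.

>>> {"method": "carry_out", "body": {"dp": [[0,0.3,0],[0,0.6,0],[0,0.9,0],[0,1.1,0],[0,1.1,0]], "angular": [[0,0,0],[0,0,0],[0,0,0],[0,0,0],[0,0,0]], "grip": [0,0,0,0,0]}}

```text
time: 6.58
tcp_pos: [537.6, -94.5, 157.7]
tool_rot: [159.9, -0.1, 70.9]
wrist_force: [0.4, -0.1, 0.4]
gripper_width: -0.2
grasp_force: 0.0
```

Run:
```python
from h import *
where()
```

```text
t 6.575 rcd [-11.1  15.8  11.1] rot err [-0.02  0.06  0.02] F [0.5 0.  0.2] w -0.1559474974116086 q [ -8.  -16.5 -20.7  66.1  -3.7 100.4]
```

>>> {"method": "carry_out", "body": {"dp": [[0,-1.2,0],[0,-2.3,0],[0,-2.3,-3],[0,-2.3,-6],[0,-2.3,-8],[0,-2.3,-8]], "angular": [[0,0,0],[0,0,0],[0,0,0],[0,0,0],[0,0,0],[0,0,0]], "grip": [0,0,0,0,0,0]}}

```text
time: 7.32
tcp_pos: [491.0, -78.2, 226.4]
tool_rot: [159.8, -0.1, 70.9]
wrist_force: [1.1, -0.0, -0.8]
gripper_width: -0.2
grasp_force: 0.0
```

Run:
```python
import h; from h import *
s,im,d,i=snap('wrist'); 
cv2.imwrite('pics/w3.png',im[...,::-1])
where()
# cover angle: points near hinge/left from earlier top cloud
for n in ('top','scene'):
    a=snap(n); C=cloud(*a); q=(C-O)@RR; q[...,1]-=120
    k=(q[...,2]>20)&(abs(q[...,0])<66)&(q[...,1]>-5)&(q[...,1]<120)&(q[...,2]<200)&(a[2]>0)
    Q=q[k]; print(n,len(Q))
    for z0 in range(20,180,20):
        w=Q[(Q[:,2]>z0)&(Q[:,2]<z0+20)]
        if len(w)>5: print(z0,len(w),np.percentile(w[:,1],[2,25,50,75,98]).round(0),np.percentile(w[:,0],[2,98]).round(0))
plan([((0,300,160),35,0),((0,240,130),35,0)])
```

```text
t 7.375 rcd [-34.6  15.9  91.3] rot err [-0.07  0.07  0.01] F [-0.5  0.2 -0.4] w -0.1937658334722443 q [ -6.7 -22.6 -17.7  75.2  -4.2 101.7]
top 1567
20 164 [ 5. 25. 34. 36. 37.] [-61.  65.]
40 166 [10. 34. 38. 40. 41.] [-61.  65.]
60 102 [12. 23. 36. 42. 43.] [-61.  65.]
80 56 [16. 22. 29. 36. 48.] [-62.  65.]
100 55 [20. 25. 31. 39. 52.] [-62.  65.]
120 46 [24. 28. 33. 43. 55.] [-62.  65.]
140 180 [29. 52. 59. 62. 65.] [-62.  65.]
160 798 [33. 38. 45. 53. 62.] [-61.  62.]
scene 1363
20 142 [ 7. 16. 29. 37. 40.] [-56.  66.]
40 149 [10. 20. 32. 41. 44.] [-55.  66.]
60 139 [15. 26. 37. 45. 48.] [-55.  65.]
80 160 [18. 29. 40. 49. 52.] [-54.  66.]
100 148 [22. 33. 44. 53. 56.] [-52.  66.]
120 162 [26. 36. 46. 57. 60.] [-53.  66.]
140 156 [31. 41. 53. 61. 64.] [-53.  66.]
160 306 [34. 44. 48. 57. 65.] [-61.  65.]
(0, 300, 160) 35 0 world [592. 187. 301.] dp [28.43, 3.51, -6.97] rv [-0.001, -0.612, 0.0]
(0, 240, 130) 35 0 world [582. 127. 273.] dp [22.43, 3.51, -3.98] rv [-0.001, -0.612, 0.0]
```

View pics/w3.png

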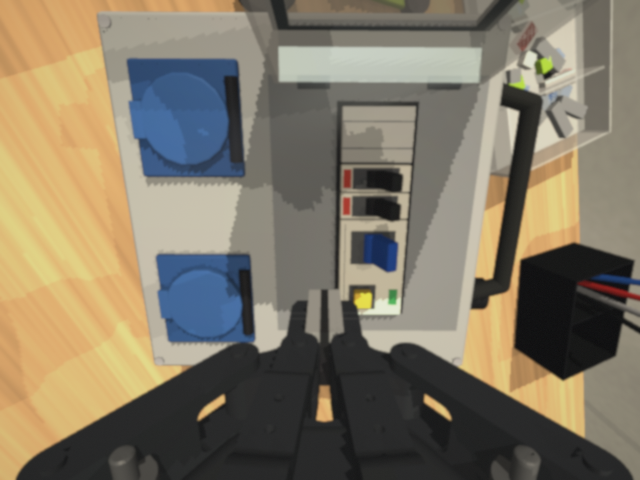

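The lever at (380,252) leans up the slope again, in line with the black levers at (385,180) and (385,207), which are both up. The cover stands at about 1.77 rad. Now I go over and to the left of it.

>>> {"method": "carry_out", "body": {"dp": [[0,0,-5],[0,0,-10],[0,0,-14],[5,1,-14],[10,2,-14],[15,3,-14],[20,3.5,-14],[25,3.5,-14],[28.4,3.5,-14],[28.4,3.5,-14],[28.4,3.5,-14],[27,3.5,-10],[24.4,3.5,-6],[24.4,3.5,-6],[24.4,3.5,-6]], "angular": [[0,0,0],[0,0,0],[0,0,0],[0,-0.05,0],[0,-0.15,0],[0,-0.3,0],[0,-0.45,0],[0,-0.6,0],[0,-0.7,0],[0,-0.785,0],[0,-0.785,0],[0,-0.785,0],[0,-0.785,0],[0,-0.785,0],[0,-0.785,0]], "grip": [0,0,0,0,0,0,0,0,0,0,0,0,0,0,0]}}

```text
time: 9.35
tcp_pos: [582.1, 147.3, 295.1]
tool_rot: [152.7, 41.4, 51.9]
wrist_force: [-0.3, -0.2, 0.6]
gripper_width: -0.2
grasp_force: 0.0
```

```bash
cat >> h.py <<'E'
def sweep(ths,r=145,gap=0):
    pts=[]
    for th in ths:
        a=np.clip(np.degrees(th)*45/101+0,0,45); ph=abs(th-np.radians(a)); g=11*np.sin(ph)+gap
        y=-r*np.cos(th)+(32+g)*np.sin(th); z=r*np.sin(th)+(32+g)*np.cos(th)
        print('th',round(th,2),end=' '); pts.append(((0,round(y+120,1),round(z,1)),round(a,1),0)); plan(pts[-1:])
E
python3 - <<'E'
import h; from h import *
where(); sweep([1.77],gap=20); sweep([1.77,1.6,1.45,1.3,1.15,1.0,.85,.7,.55,.4,.3])
E
```

```text
t 9.35 rcd [  1.1 258.8 152.8] rot err [-2.000e-02 -4.484e+01  1.200e-01] F [-0.  -0.3  0.6] w -0.20119152403421428 q [ 31.7  36.5  44.9 129.  -39.3 160.4]
th 1.77 (0, np.float64(208.6), np.float64(130.0)) 45.0 0 world [572.  98. 273.] dp [-1.95, -0.11, 5.16] rv [-0.0, -0.003, -0.002]
th 1.77 (0, np.float64(189.0), np.float64(134.0)) 45.0 0 world [564.  80. 277.] dp [-3.62, -0.1, 6.26] rv [-0.0, -0.003, -0.002]
th 1.6 (0, np.float64(164.7), np.float64(143.8)) 40.8 0 world [553.  58. 286.] dp [-6.04, -0.1, 7.28] rv [-0.0, 0.071, -0.002]
th 1.45 (0, np.float64(142.2), np.float64(148.8)) 37.0 0 world [544.  37. 291.] dp [-7.98, -0.09, 8.51] rv [-0.0, 0.137, -0.002]
th 1.3 (0, np.float64(119.0), np.float64(150.2)) 33.2 0 world [536.  15. 292.] dp [-9.73, -0.09, 10.05] rv [-0.0, 0.203, -0.002]
th 1.15 (0, np.float64(96.0), np.float64(148.1)) 29.4 0 world [529.  -7. 290.] dp [-11.21, -0.08, 11.82] rv [-0.0, 0.27, -0.002]
th 1.0 (0, np.float64(73.5), np.float64(142.4)) 25.5 0 world [524. -29. 285.] dp [-12.4, -0.08, 13.81] rv [-0.0, 0.338, -0.002]
th 0.85 (0, np.float64(52.1), np.float64(133.4)) 21.7 0 world [520. -50. 276.] dp [-13.29, -0.08, 15.96] rv [0.0, 0.404, -0.002]
th 0.7 (0, np.float64(32.4), np.float64(121.1)) 17.9 0 world [517. -70. 265.] dp [-13.82, -0.08, 18.22] rv [0.0, 0.47, -0.002]
th 0.55 (0, np.float64(14.8), np.float64(105.9)) 14.0 0 world [516. -88. 251.] dp [-13.99, -0.08, 20.54] rv [0.0, 0.538, -0.002]
th 0.4 (0, np.float64(-0.2), np.float64(88.2)) 10.2 0 world [ 517. -104.  234.] dp [-13.81, -0.08, 22.85] rv [0.0, 0.605, -0.002]
th 0.3 (0, np.float64(-8.5), np.float64(75.2)) 7.7 0 world [ 519. -114.  222.] dp [-13.48, -0.08, 24.36] rv [0.0, 0.648, -0.002]
```

>>> {"method": "carry_out", "body": {"dp": [[0,0,0],[-1,-0.1,2],[-2,-0.1,4],[-2,-0.1,4]], "angular": [[0,0.15,0],[0,0.26,0],[0,0.26,0],[0,0.26,0]], "grip": [0,0,0,0]}}

```text
time: 9.85
tcp_pos: [571.3, 105.6, 282.1]
tool_rot: [157.0, 27.9, 59.6]
wrist_force: [-0.1, -0.2, -0.4]
gripper_width: -0.0
grasp_force: 0.0
```

```bash
sed -i 's#np.degrees(th)\*45/101+0,0,45#np.degrees(th)*.3,0,30#' h.py
python3 - <<'E'
import h; from h import *
where(); sweep([1.77,1.6,1.45,1.3,1.15,1.0,.85,.7,.55,.4,.3])
E
```

```text
t 9.85 rcd [-1.000e-01  2.159e+02  1.395e+02] rot err [ -0.11 -29.91   0.15] F [-0.2 -0.2 -0.4] w -0.04789370012480951 q [ 26.5  15.8  22.  106.4 -34.2 144.3]
th 1.77 (0, np.float64(190.3), np.float64(133.7)) 30.0 0 world [565.  81. 277.] dp [-1.93, 0.01, 1.78] rv [0.001, -0.002, -0.003]
th 1.6 (0, np.float64(166.1), np.float64(143.7)) 27.5 0 world [554.  59. 286.] dp [-4.52, 0.02, 2.12] rv [0.001, 0.042, -0.003]
th 1.45 (0, np.float64(143.6), np.float64(148.9)) 24.9 0 world [545.  38. 291.] dp [-6.73, 0.03, 2.79] rv [0.001, 0.087, -0.003]
th 1.3 (0, np.float64(120.4), np.float64(150.6)) 22.3 0 world [537.  17. 293.] dp [-8.83, 0.03, 3.8] rv [0.001, 0.133, -0.003]
th 1.15 (0, np.float64(97.2), np.float64(148.7)) 19.8 0 world [530.  -6. 291.] dp [-10.75, 0.04, 5.12] rv [0.001, 0.176, -0.003]
th 1.0 (0, np.float64(74.5), np.float64(143.1)) 17.2 0 world [524. -28. 286.] dp [-12.43, 0.04, 6.74] rv [0.001, 0.222, -0.003]
th 0.85 (0, np.float64(53.0), np.float64(134.1)) 14.6 0 world [520. -49. 277.] dp [-13.85, 0.04, 8.59] rv [0.002, 0.267, -0.003]
th 0.7 (0, np.float64(33.0), np.float64(121.8)) 12.0 0 world [517. -69. 266.] dp [-14.97, 0.04, 10.65] rv [0.002, 0.313, -0.003]
th 0.55 (0, np.float64(15.3), np.float64(106.6)) 9.5 0 world [516. -88. 251.] dp [-15.75, 0.04, 12.85] rv [0.002, 0.356, -0.003]
th 0.4 (0, np.float64(0.1), np.float64(88.7)) 6.9 0 world [ 517. -104.  234.] dp [-16.17, 0.04, 15.16] rv [0.002, 0.402, -0.003]
th 0.3 (0, np.float64(-8.4), np.float64(75.6)) 5.2 0 world [ 519. -114.  222.] dp [-16.25, 0.04, 16.72] rv [0.002, 0.431, -0.003]
```

>>> {"method": "carry_out", "body": {"dp": [[-1.9,0,1.8],[-3.2,0,1.9],[-4.5,0,2.1],[-5.6,0,2.4],[-6.7,0,2.8],[-7.8,0,3.3],[-8.8,0,3.8],[-9.8,0,4.4],[-10.8,0,5.1],[-11.6,0,5.9],[-12.4,0,6.7],[-13.2,0,7.6],[-13.9,0,8.6],[-13.9,0,8.6]], "angular": [[0,0,0],[0,0.02,0],[0,0.04,0],[0,0.065,0],[0,0.087,0],[0,0.11,0],[0,0.133,0],[0,0.155,0],[0,0.176,0],[0,0.2,0],[0,0.222,0],[0,0.245,0],[0,0.267,0],[0,0.267,0]], "grip": [0,0,0,0,0,0,0,0,0,0,0,0,0,0]}}

```text
time: 11.6
tcp_pos: [520.3, -48.2, 276.1]
tool_rot: [159.3, 13.8, 65.7]
wrist_force: [-0.3, -0.1, -0.5]
gripper_width: -0.3
grasp_force: 0.0
```

Run:
```python
import h; from h import *
s,im,d,i=snap('scene'); cv2.imwrite('pics/s4.png',cv2.resize(im[140:340,180:420,::-1],None,fx=3,fy=3))
where(); sweep([.7,.55,.4,.3,.2,.1,0,-.03])
```

```text
t 11.65 rcd [ -0.2  54.2 133. ] rot err [ -0.04 -14.72   0.05] F [-0.5  0.4  0.9] w -0.5261678128205876 q [  6.5 -11.2  -3.6  85.7 -21.9 115.9]
th 0.7 (0, np.float64(33.0), np.float64(121.8)) 12.0 0 world [517. -69. 266.] dp [-1.77, 0.02, 1.62] rv [0.001, 0.048, -0.001]
th 0.55 (0, np.float64(15.3), np.float64(106.6)) 9.5 0 world [516. -88. 251.] dp [-3.1, 0.02, 3.54] rv [0.001, 0.091, -0.001]
th 0.4 (0, np.float64(0.1), np.float64(88.7)) 6.9 0 world [ 517. -104.  234.] dp [-4.11, 0.02, 5.66] rv [0.001, 0.137, -0.001]
th 0.3 (0, np.float64(-8.4), np.float64(75.6)) 5.2 0 world [ 519. -114.  222.] dp [-4.6, 0.02, 7.14] rv [0.001, 0.166, -0.001]
th 0.2 (0, np.float64(-15.4), np.float64(61.7)) 3.4 0 world [ 521. -122.  209.] dp [-4.92, 0.02, 8.67] rv [0.001, 0.198, -0.001]
th 0.1 (0, np.float64(-21.0), np.float64(47.1)) 1.7 0 world [ 524. -129.  195.] dp [-5.09, 0.01, 10.22] rv [0.001, 0.227, -0.001]
th 0 (0, np.float64(-25.0), np.float64(32.0)) 0.0 0 world [ 527. -134.  181.] dp [-5.1, 0.01, 11.78] rv [0.001, 0.257, -0.001]
th -0.03 (0, np.float64(-25.9), np.float64(28.0)) 0.0 0 world [ 528. -135.  177.] dp [-5.08, 0.01, 12.19] rv [0.001, 0.257, -0.001]
```

View pics/s4.png

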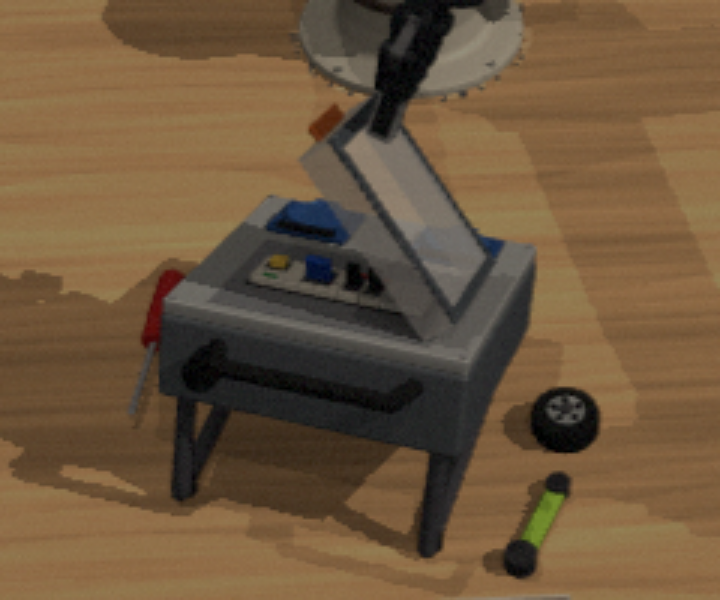

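The picture shows the cover half shut, with the fingers on its outer face at (385,110), the blue lever up, and the bystanders in place. I keep going.

>>> {"method": "carry_out", "body": {"dp": [[-0.9,0,0.8],[-1.8,0,1.6],[-2.5,0,2.6],[-3.1,0,3.5],[-3.6,0,4.6],[-4.1,0,5.7],[-4.4,0,6.4],[-4.6,0,7.1],[-4.8,0,7.9],[-4.9,0,8.7],[-5,0,9.5],[-5.1,0,10.2],[-5.1,0,11],[-5.1,0,11.5],[-5.1,0,11.8],[-5.1,0,11.8]], "angular": [[0,0.025,0],[0,0.048,0],[0,0.07,0],[0,0.09,0],[0,0.11,0],[0,0.137,0],[0,0.15,0],[0,0.166,0],[0,0.18,0],[0,0.198,0],[0,0.21,0],[0,0.227,0],[0,0.24,0],[0,0.25,0],[0,0.257,0],[0,0.257,0]], "grip": [0,0,0,0,0,0,0,0,0,0,0,0,0,0,0,0]}}

```text
time: 13.65
tcp_pos: [526.9, -134.1, 181.2]
tool_rot: [159.9, -0.1, 70.9]
wrist_force: [-7.9, 4.9, 9.0]
gripper_width: 0.5
grasp_force: 5.7
```

Run:
```python
from h import *
where()
```

```text
t 13.65 rcd [ -0.5 -25.1  32.2] rot err [-0.02  0.08  0.01] F [-5.4  2.  11.6] w 0.4825970420506041 q [-13.3 -17.  -18.5  68.5  -1.9  95.5]
```

>>> {"method": "carry_out", "body": {"dp": [[0,0,0.1],[0,0,0.2],[0,0,0.2]], "angular": [[0,0,0],[0,0,0],[0,0,0]], "grip": [0,0,0]}}

```text
time: 14.02
tcp_pos: [527.1, -134.2, 181.0]
tool_rot: [159.9, -0.1, 70.9]
wrist_force: [-20.8, 7.2, 20.7]
gripper_width: 0.2
grasp_force: 13.6
```

Run:
```python
from h import *
where()
```

```text
t 14.025 rcd [ -0.3 -25.1  31.9] rot err [-0.08  0.06  0.  ] F [-13.6   0.   27. ] w 0.18255313856917219 q [-13.3 -17.  -18.5  68.4  -1.9  95.5]
```

It is on a hard stop, so I retract and check.

>>> {"method": "carry_out", "body": {"dp": [[0,0,-1],[0,0,-4],[0,0,-9],[0,-3,-13],[0,-3,-16],[0,-3,-16],[0,-3,-16]], "angular": [[0,0,0],[0,0,0],[0,0,0],[0,0,0],[0,0,0],[0,0,0],[0,0,0]], "grip": [0,0,0,0,0,0,0]}}

```text
time: 14.9
tcp_pos: [449.5, -107.6, 317.6]
tool_rot: [160.0, -0.0, 70.9]
wrist_force: [0.6, 0.5, 0.4]
gripper_width: 0.4
grasp_force: 0.0
```

Run:
```python
from h import *
a=snap('wrist'); b=snap('scene'); where()
cv2.imwrite('pics/w5.png',np.hstack([cv2.resize(a[1],(400,300)),cv2.resize(b[1][140:320,180:420],(400,300))])[...,::-1])
for n,c in (('w',a),('s',b)):
    q=(cloud(*c)-O)@RR; q[...,1]-=120
    for y0 in (-165,-125,-85,-45,-10):
        k=(abs(q[...,0])<62)&(q[...,2]>-5)&(q[...,2]<60)&(abs(q[...,1]-y0)<4)&(c[2]>0)
        print(n,y0,k.sum(),np.percentile(q[k][:,2],[50,90,97]).round(1) if k.sum()>5 else '')
```

```text
t 15.0 rcd [-30.9 -25.4 187.8] rot err [ 0.11 -0.01  0.02] F [-1.2  0.6 -0.7] w 0.10173281543035509 q [-12.  -24.2  -8.2  86.2  -2.4  96.7]
w -165 1071 [33.  33.9 34.2]
w -125 1356 [32.8 33.7 34.1]
w -85 1501 [32.8 33.8 34.2]
w -45 1724 [32.8 33.7 34.2]
w -10 1957 [32.9 34.  34.4]
s -165 85 [34.2 35.8 36.4]
s -125 90 [33.7 35.8 36.5]
s -85 91 [33.8 35.4 35.9]
s -45 91 [34.1 35.9 36.8]
s -10 84 [34.2 35.6 36.5]
```

View pics/w5.png

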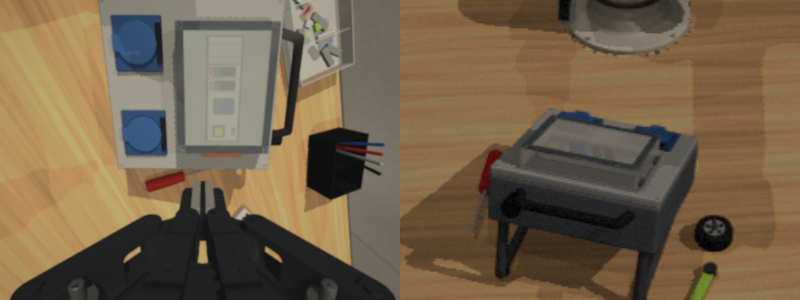

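The cover lies flat over the devices (left panel, about (228,85)). Its outer face is at an even 33 mm from hinge to free edge, so it is fully shut, and the arm is clear.

```bash
python3 -c "
from plant import manip; print(manip.finish_job())"
```

```text
the job is handed in; nothing more can be done
None
```

The job is done and handed in at 15 s: the test button tripped the blue lever, I lifted it back up, and the clear cover is fully shut; the black levers were still up when last seen before closing, and the desk items I could see had not moved.

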